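# Change over a soldering fixture and torque its clamp

### The arm

A 7-joint arm with a two-finger parallel gripper is mounted at the origin on the work surface. World frame = base frame: x ahead of the robot, y to its left, z up, the work surface at z = 0. Lengths are in m, angles in rad, forces in N, time in s.
With the tool pointing down it reaches from about 0.425 to 0.875 m from the base axis. Payload 4.7 kg.
Tool frame: the origin (TCP) lies midway between the tips of the shut fingers; the grasp point (between the pads) lies ctrl.grasp_offset behind it (ctrl.grasp_offset is the distance from the TCP to the grasp point, in m); z points along the fingers, y is the line along which they close (so a half turn about z gives the same grasp; the last joint's range is limited). The gripper opens to 87 mm and grips with 3 to 60 N. Pads are 19 mm wide; open, the fingers measure 117 mm over their backs; the gripper's body (75 mm by 190 mm) begins 51 mm behind the grasp point.
Start: joints at [0.014, 0.321, -0.07, 1.45, 0.023, 1.371, -0.057], TCP at [0.65, -0, 0.223] pointing down, gripper open.
Joint ranges: [-2.86, 2.86], [-0.3, 2.09], [-1.38, 1.24], [0.06, 2.45], [-1.56, 4.7], [0.09, 2.05], [-2.69, 2.69]. Speed limits (rad/s): [2.57, 2.57, 3.14, 3.14, 3.14, 3.14, 3.14].

### API

Orientations are given as a rotation vector (axis times angle).
In Python, from bench import ctrl gives the robot as it stands. The module is installed in compiled form; this text tells all that it offers.
- The arm moves only by the tool jog_arm, never from a script. Its argument "moves" is one flat list of numbers, 7 for each row, row after row: the shift along the tool's x, y, z in units of 30 cm (1.0 is 30 cm), then the turn, a rotation vector about the tool's x, y, z in units of 60 degrees (1.0 is 60 degrees), then the gripper's target within -1 to 1 (fully open at 1, half-way at 0, shut at -1). In form: [x, y, z, wx, wy, wz, fingers, x, y, z, wx, wy, wz, fingers, ...]. A call has exactly 8 rows; each row is the pose to reach, as a shift and turn from the pose commanded when the call began, along the tool's axes at that moment; what a row does not reach only later rows make up. A row lasts 1/8 s, in which the tool goes at most 62.5 mm and 10.7 degrees, less where a joint would pass 70% of its speed; a pose out of reach is approached as far as the arm can. A call with a number of a shift or a turn outside -1 to 1 is refused whole. A call with a gripper value outside its range is refused whole. The fingers move at their own pace and stop on an object; "newtons" is the grip in N (left out, the last holds). Time passes only in rows, so rows that repeat a pose let the fingers close, or fill a call up. It gives the time, the measured TCP pose, the force, the opening and the grip force at its end, in the units of the state.
- ctrl.get_state(): the state, without advancing time (a new reading comes with each control period).
- ctrl.get_image(name): name is "scene" or "side" or "wrist"; returns a dict with "pixels" (400x640x3 uint8, red, green, blue), "fx", "fy", "cx", "cy" (pixels), "dist" ([k1, k2, p1, p2, k3] as OpenCV has them; the pictures are not rectified), "xyz" and "rotation" of the camera in the world; the wrist camera has in their place "tool_from_camera" (4x4, takes a point from camera to tool coordinates, whose origin is the TCP and whose axes are the flange's). Camera axes: x right, y up, looking along -z (the intrinsics and any distortion apply to the point x, -y, -z); pixel columns grow to the right and rows downward; lengths in m; the calibration is good to about 2 mm. A picture is of the moment at which its call begins: read the wrist's pose just before it. There is no depth.
- ctrl.close_job(): hands the job in; it is judged then, once.
The state is a dict: "time": time; "joint_positions": joint angles; "qd": joint speeds; "joint_torque": joint torques, N m; "position": TCP position; "tool_rot": TCP orientation; "ft_force": force on the tool from outside, world axes, zero at the start; "torque": the same for the moment, N m; "grip_width": opening from 0.0 (shut) to 1.0 (fully open); "grip_force": force on a finger pad.
Only numpy, scipy, OpenCV 4.12 (cv2) and the standard library are available. Lean on these libraries where they do the work, as an engineer would, in place of code of your own. Each camera call takes 0.05 s, during which the arm holds its last target. There are 200 camera calls.

### The job

Change over the soldering fixture: back off its torque knob anticlockwise to raise the clamp strip, draw out the finished boards that are in it and stand them upright in the shallow tray. Then load every new board from the mat, one to a nest, terminal block at the open side: slide it under the strip and push it fully home, back edge flat against the fence and right edge against its nest's stop block. When all are home, turn the knob clockwise until the clamp is hard down and the clutch has slipped by at least one click, and leave the other things on the bench where they are.

Things in the scene. Friction and masses are not known exactly. Their poses are not given: they have to be found in the camera images.
- fixture: soldering fixture, fixed: aluminium plate 170 (x) x 300 (y) x 10 mm; origin centre of underside, +x to its steel back fence (stop face at x=20, top z=24 mm), -x its open side. Three steel stop blocks, 16 (x) x 8 (y) mm, centred at x=-12, top z=24; their +y faces at y=-121, -25, 71 mm are the side stops: a nest lies on the +y side of each block, with 42 mm free from a seated board to the next block
- nest1 (a point): nest at the fixture's -y end: the corner where fence face and stop block face would meet in plan, 19 mm above the bench (mid thickness of a seated board); axes as the fixture's. A board is home when its back right corner is at this point and it is square to the fixture
- nest2 (a point): the same corner of the middle nest
- nest3 (a point): the same corner of the nest at the fixture's +y end
- lip (a point): middle of the underside of the clamp strip's lip. The strip runs all along the fence, the lip overhangs the nests from fixture x=14 to 20 mm (this point x=17). Underside 23.8 mm above the bench with the screw at 0, 0.85 mm lower per rad; top 12 mm above that. A seated board's top is at 20 mm: put it down in front of the lip, slide it under
- clamp_screw (a joint): turn of the clamp screw, rad: grows clockwise seen from above; 0 strip fully raised (its stop), 4.6 strip hard down on the boards, where it stops. It starts at 3.2 to 4.2, too low to load boards; turns with the knob, 0.03 N m
- clutch (a joint): slip of the knob's clutch, rad: how far the knob has turned on past its screw. 0 at the start; grows only when the knob is turned clockwise with over 0.12 N m, that is once the screw is at its stop; one click is 0.35 rad. Turned anticlockwise the knob takes the screw along and loosens it
- knob_grip (a point): middle of the torque knob, on its vertical axis, 62 mm above the bench, behind the middle of the fence: black fluted cylinder, 36 mm diameter, from 50 to 74 mm, always at that height. Below it a 42 mm collar, part of the screw (46 to 50 mm), on a fixed bridge. White marks on knob and collar move apart as the clutch slips
- board1: green circuit board 60 (x) x 46 (y) x 2 mm on four white 8 mm feet, 90 g; origin mid-plan at the bottom of the feet. -x edge (front): grey terminal block 10 x 30 mm, z 10 to 20 mm; +x edge is the back, -y the right. Centre: black transformer with gold band, 24 (x) x 22 (y) mm, z 10 to 32: grip it across y. Two capacitors behind it, to z 21. On the dark 3 mm mat; may be absent
- board2: a board just like board1; may be absent
- board3: a board just like board1; may be absent
- board1_corner (a point): the back right corner of board1 (board frame x=30, y=-23, z=9 mm)
- board2_corner (a point): the back right corner of board2 (board frame x=30, y=-23, z=9 mm)
- board3_corner (a point): the back right corner of board3 (board frame x=30, y=-23, z=9 mm)
- done1: finished board, just like board1, that starts home in nest 1 with its back margin under the strip; may be absent
- done2: finished board, just like board1, that starts home in nest 2 with its back margin under the strip; may be absent
- done3: finished board, just like board1, that starts home in nest 3 with its back margin under the strip; may be absent
- tray_in (a point): middle of the inner floor of the shallow black tray for finished boards, 4 mm above the bench; fixed. Outside 200 (x) x 130 (y) x 16 mm, walls 4 mm, open on top; axes along its sides. It holds two boards, one at x=-47 and one at x=47 mm
- heatsink: bystander: small finned aluminium heatsink, 30 x 24 x 20 mm, on the mat; origin centre of its underside
- spool: bystander: spool of solder, 64 mm diameter, 53 mm high; origin centre of its underside
- jar: bystander: small glass jar, 56 mm diameter, 65 mm high; origin centre of its underside
- flux_bottle: bystander: small amber bottle, 28 mm diameter, 65 mm high; origin centre of its underside
- tweezers: bystander: steel tweezers, 120 mm long, 7 mm high, lying flat; origin under its middle
- driver: bystander: screwdriver, about 150 mm long, lying; origin under its middle
Mind the look-alikes: they are no part of the job. Leave any red look-alike of the done1 alone. Leave any purple look-alike of the done2 alone.

How it is judged:
By the outcome, as a careful person would: the job done as asked, in the order asked, and still so for the second after the job is handed in, with the robot touching nothing.
Of done1, done2, done3 only 1 to 2 are there at a start; the rules pass over those that are not, and their reading is None.
Of board1, board2, board3 only 2 to 3 are there at a start; the rules pass over those that are not, and their reading is None.
At some moment in a run one of board1, board2, board3 may be knocked a few centimetres aside while the robot is not near it.
Once in a run the grip may slacken for a moment while it holds something.
It also fails if it takes over 210 s, if anything falls off the work surface, if the arm or the gripper's body presses on something with over 40 N, if the wrist force passes 120 N, or if a joint passes its speed limit or range.

## Working session

There is one attempt and no reset: what is moved stays moved. The work goes in short steps, Python scripts to look and compute and a tool call to move; the robot and the scene stay as the last step left them, time stands still between calls to the robot, and variables do not carry over. Pictures are saved under pics/ and viewed, at most 14 in all, crops included, and the job is handed in when it is done.

Besides the shell and the picture viewer there is one more tool, called after "Request:" as name(argument=value, ...) on one line, values as JSON. jog_arm: Moves the arm, as the interface text tells. Its arguments: {"type":"object","properties":{"moves":{"type":"array"},"newtons":{"type":"number"}},"required":["moves"]}

```bash
mkdir -p pics; cat > h.py <<'E'
import numpy as np, cv2
from scipy.spatial.transform import Rotation as R
from bench import ctrl
def snap(n,f):
    s=ctrl.get_state(); im=ctrl.get_image(n)
    cv2.imwrite(f'pics/{f}.png',im['pixels'][:,:,::-1])
    if n=='wrist':
        T=np.eye(4);T[:3,:3]=R.from_rotvec(s['tool_rot']).as_matrix();T[:3,3]=s['position']
        T=T@im['tool_from_camera'];im['xyz']=T[:3,3];im['rotation']=T[:3,:3]
    im['xyz']=np.array(im['xyz']);r=np.array(im['rotation']);
    if r.shape!=(3,3): r=R.from_rotvec(r).as_matrix() if r.size==3 else r
    im['rotation']=r
    import pickle;pickle.dump(im,open(f'pics/{f}.pkl','wb'))
    return im
def load(f):
    import pickle;return pickle.load(open(f'pics/{f}.pkl','rb'))
def K(im): return np.array([[im['fx'],0,im['cx']],[0,im['fy'],im['cy']],[0,0,1]])
def px2w(im,uv,z):
    p=cv2.undistortPoints(np.array(uv,float).reshape(-1,1,2),K(im),np.array(im['dist'],float)).reshape(-1,2)
    d=np.c_[p[:,0],-p[:,1],-np.ones(len(p))]@im['rotation'].T
    t=(np.asarray(z)-im['xyz'][2])/d[:,2]
    return im['xyz']+d*t[:,None]
def w2px(im,P):
    c=(np.array(P,float).reshape(-1,3)-im['xyz'])@im['rotation']
    c=c*[1,-1,-1]
    return cv2.projectPoints(c.reshape(-1,1,3),np.zeros(3),np.zeros(3),K(im),np.array(im['dist'],float))[0].reshape(-1,2)
E
python3 - <<'E'
from h import *
for n in('scene','side','wrist'):
    im=snap(n,n+'0');print(n,im['xyz'],im['rotation'].round(3).tolist(),im['fx'])
s=ctrl.get_state();print({k:np.round(v,3).tolist() for k,v in s.items()},ctrl.grasp_offset)
E
```

```text
scene [ 1.02711454 -0.12803023  0.90492133] [[0.31, -0.814, 0.491], [0.951, 0.269, -0.156], [-0.005, 0.515, 0.857]] 401.31954899388495
side [0.49555021 0.74139882 0.62766854] [[-0.997, 0.048, -0.055], [-0.072, -0.598, 0.798], [0.005, 0.8, 0.6]] 365.11062263847646
wrist [0.65040795 0.08298775 0.38352988] [[1.0, 0.0, 0.001], [-0.0, 0.955, 0.298], [-0.001, -0.298, 0.955]] 354.47139875880276
{'time': 0.15, 'joint_positions': [0.014, 0.322, -0.07, 1.451, 0.023, 1.371, -0.057], 'qd': [0.002, -0.001, -0.001, -0.001, -0.001, -0.002, -0.001], 'joint_torque': [0.0, -49.179, -0.404, -31.288, -0.064, 0.04, 0.0], 'position': [0.65, -0.0, 0.222], 'tool_rot': [-2.221, -2.221, 0.002], 'ft_force': [0.342, 0.137, -0.425], 'torque': [0.002, 0.006, 0.02], 'grip_force': 0.0, 'grip_width': 1.001} 0.0187
```

View pics/scene0.png

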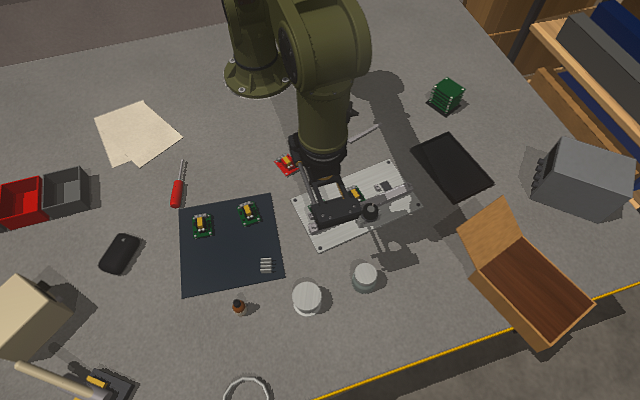

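View pics/side0.png

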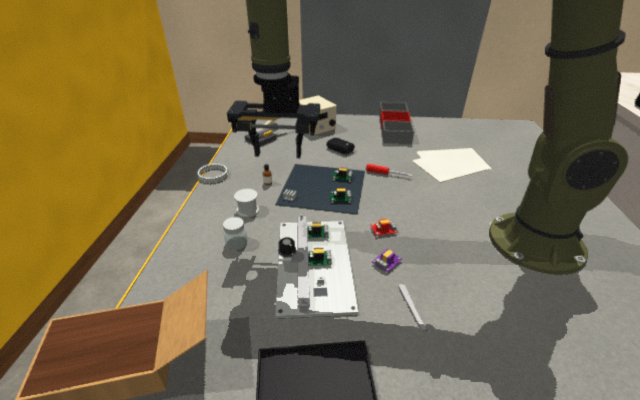

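View pics/wrist0.png

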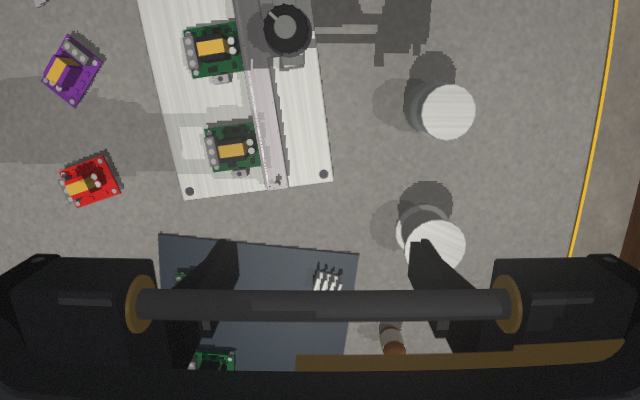

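```bash
python3 - <<'E'
from h import *
im=load('scene0')
for n,uv,z in [('mat',[[180,208],[271,194],[285,277],[181,298]],.003),('tray',[[411,157],[447,132],[494,185],[462,202]],.016),('boards',[[202,222],[248,208]],.035),('knob',[[370,207]],.074),('fixR',[[319,249]],.01),('jar/spool',[[306,292],[365,272]],.06)]:
    print(n,px2w(im,uv,z).round(3).tolist())
im=load('side0')
for n,uv,z in [('boards',[[342,170],[340,191]],.03),('done',[[317,225],[318,251]],.042),('knob',[[286,239]],.074),('fix',[[283,222],[343,222],[277,314],[356,313]],.01),('tray',[[257,348],[368,343]],.016),('purple',[[386,258]],.03),('red',[[384,226]],.03)]:
    print(n,px2w(im,uv,z).round(3).tolist())
E
```

```text
mat [[0.425, -0.314, 0.003], [0.457, -0.08, 0.003], [0.69, -0.106, 0.003], [0.663, -0.345, 0.003]]
tray [[0.471, 0.315, 0.016], [0.422, 0.45, 0.016], [0.622, 0.483, 0.016], [0.643, 0.378, 0.016]]
boards [[0.503, -0.262, 0.035], [0.499, -0.146, 0.035]]
knob [[0.612, 0.131, 0.074]]
fixR [[0.65, -0.009, 0.01]]
jar/spool [[0.758, -0.074, 0.06], [0.755, 0.064, 0.06]]
boards [[0.501, -0.266, 0.03], [0.503, -0.146, 0.03]]
done [[0.556, 0.03, 0.042], [0.546, 0.125, 0.042]]
knob [[0.619, 0.125, 0.074]]
fix [[0.651, -0.014, 0.01], [0.49, -0.027, 0.01], [0.617, 0.282, 0.01], [0.456, 0.267, 0.01]]
tray [[0.639, 0.364, 0.016], [0.435, 0.338, 0.016]]
purple [[0.388, 0.123, 0.03]]
red [[0.385, 0.006, 0.03]]
```

Request:
jog_arm(moves=[0.15,-0.13,-0.08,0,0,0,1,0.3,-0.27,-0.17,0,0,0,1,0.3,-0.27,-0.17,0,0,0,1,0.3,-0.27,-0.17,0,0,0,1,0.3,-0.27,-0.17,0,0,0,1,0.3,-0.27,-0.17,0,0,0,1,0.3,-0.27,-0.17,0,0,0,1,0.3,-0.27,-0.17,0,0,0,1])

```text
time: 1.15
position: [0.5691, 0.0896, 0.2732]
tool_rot: [-2.222, -2.221, 0.001]
ft_force: [0.1, 0.3, 0.6]
grip_width: 1.002
grip_force: 0.0
```

```bash
python3 - <<'E'
from h import *
im=snap('wrist','w1'); p=im['pixels'][:,:,::-1]
cv2.imwrite('pics/w1v.png',cv2.resize(p[:330],(800,412),interpolation=cv2.INTER_CUBIC))
print(ctrl.get_state()['position'])
E
```

```text
[0.56911693 0.08974769 0.27336431]
```

View pics/w1v.png

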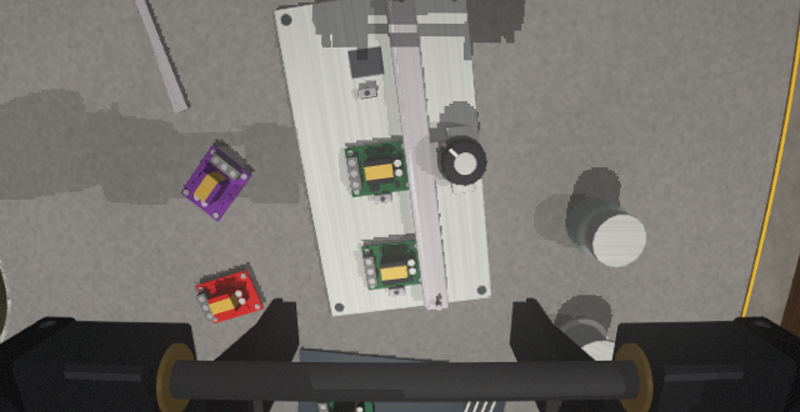

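```bash
python3 - <<'E'
from h import *
im=load('w1'); g=cv2.cvtColor(im['pixels'],cv2.COLOR_RGB2GRAY).astype(float)
g=cv2.GaussianBlur(g,(3,3),0)
def cross(v,i0,i1):
    d=np.diff(v[i0:i1]); k=np.argmax(np.abs(d)); 
    return i0+k+.5+0*k, abs(d[k])
L=[];Rr=[];B=[]
for r in list(range(20,70,2))+list(range(165,235,3)):
    xc=275/1.25+(r-8/1.25)*(333-275)/(315-8)
    c,s=cross(g[r],int(xc-8),int(xc+9)); 
    if s>12:L.append((c,r))
for r in range(170,230,2):
    xc=490/1.25-(297/1.25-r)*(490-470)/(297-100)
    c,s=cross(g[r],int(xc-8),int(xc+9))
    if s>12:Rr.append((c,r))
for c in range(275,335,2):
    rc=315/1.25-(c-333/1.25)*(315-297)/(490-333)
    q,s=cross(g[:,c],int(rc-8),int(rc+9))
    if s>12:B.append((c,q))
for n,P in(('L',L),('R',Rr),('B',B)):
    W=px2w(im,P,.01)[:,:2]
    l=cv2.fitLine(W.astype(np.float32),cv2.DIST_HUBER,0,.001,.001).ravel()
    print(n,len(P),l,np.degrees(np.arctan2(l[1],l[0])), np.abs((W-l[2:])@[-l[1],l[0]]).mean())
print('knob',px2w(im,[[464/1.25,162/1.25]],.074), im['xyz'])
# holes
print(px2w(im,np.array([[286,20],[339,307],[482,290]])/1.25,.01))
# boards yellow & terminal
print('trafos',px2w(im,np.array([[379,172],[395,272]])/1.25,.042))
E
```

```text
L 49 [ 0.1293484 -0.9915992  0.4694654  0.1492992] -82.568054 0.00031188526044926635
R 30 [ 0.12703034 -0.99189883  0.6552848   0.02566177] -82.70197 0.0002988768664458913
B 30 [ 0.9917233   0.12839334  0.5445106  -0.02756535] 7.376759 0.00035783625815913913
knob [[0.61843613 0.13371297 0.074     ]] [0.56988563 0.17268065 0.43518296]
[[ 0.46538945  0.25308507  0.01      ]
 [ 0.50150611 -0.02361364  0.01      ]
 [ 0.6508449  -0.00448969  0.01      ]]
trafos [[0.54785478 0.12146274 0.042     ]
 [0.56136477 0.02739627 0.042     ]]
```

Request:
jog_arm(moves=[0.139,0.165,0.3,0,0,1,1,0.139,0.165,0.5,0,0,1,1,0.139,0.165,0.5,0,0,1,1,0.139,0.165,0.5,0,0,1,1,0.139,0.165,0.5,0,0,1,1,0.139,0.165,0.5,0,0,1,1,0.139,0.165,0.5,0,0,1,1,0.139,0.165,0.5,0,0,1,1])

```text
time: 2.2
position: [0.6185, 0.1318, 0.1236]
tool_rot: [3.034, 0.816, 0.0]
ft_force: [-1.3, -0.1, 0.6]
grip_width: 0.997
grip_force: 0.0
```

Request:
jog_arm(moves=[0,0,0,0,0,1,1,0,0,0,0,0,1,1,0,0,0,0,0,1,1,0,0,0,0,0,1,1,0,0,0,0,0,1,1,0,0,0,0,0,1,1,0,0,0,0,0,1,1,0,0,0,0,0,1,1])

```text
time: 3.2
position: [0.6185, 0.1317, 0.1236]
tool_rot: [-3.035, 0.809, -0.0]
ft_force: [0.0, 0.6, 0.2]
grip_width: 0.992
grip_force: 0.0
```

```bash
python3 - <<'E'
from h import *
s=ctrl.get_state();print(s['position'],R.from_rotvec(s['tool_rot']).as_matrix().round(3),s['joint_positions'])
E
```

```text
[0.61853294 0.13171868 0.12360354] [[ 0.867 -0.498  0.   ]
 [-0.498 -0.867  0.   ]
 [ 0.    -0.    -1.   ]] [-0.3576128   0.34489     0.13049723  1.62504025 -0.04772397  1.17466357
 -2.30823062]
```

Request:
jog_arm(moves=[0,0,0.12,0,0,0,0.3,0,0,0.235,0,0,0,0.3,0,0,0.235,0,0,0,0.3,0,0,0.235,0,0,0,-1,0,0,0.235,0,0,0,-1,0,0,0.235,0,0,0,-1,0,0,0.235,0,0,0,-1,0,0,0.235,0,0,0,-1], newtons=30)

```text
time: 4.2
position: [0.6192, 0.1312, 0.0546]
tool_rot: [-3.034, 0.813, -0.003]
ft_force: [-1.3, -2.1, 6.2]
grip_width: 0.408
grip_force: 30.0
```

Request:
jog_arm(moves=[0,0,0,0,0,0,-1,0,0,0,0,0,-0.17,-1,0,0,0,0,0,-0.34,-1,0,0,0,0,0,-0.5,-1,0,0,0,0,0,-0.66,-1,0,0,0,0,0,-0.83,-1,0,0,0,0,0,-1,-1,0,0,0,0,0,-1,-1])

```text
time: 5.2
position: [0.6192, 0.1324, 0.0546]
tool_rot: [-3.033, -0.815, -0.003]
ft_force: [-1.7, -0.5, 5.2]
grip_width: 0.408
grip_force: 30.0
```

```bash
python3 - <<'E'
from h import *
s=ctrl.get_state();print(s['position'],s['tool_rot'],s['torque'],s['joint_positions'][6])
E
```

```text
[0.6192086  0.13235389 0.05461872] [-3.03315962 -0.81539129 -0.00329181] [0.05710225 0.432504   0.02931251] -1.3162143127813624
```

Request:
jog_arm(moves=[0,0,0,0,0,-0.17,-1,0,0,0,0,0,-0.34,-1,0,0,0,0,0,-0.5,-1,0,0,0,0,0,-0.66,-1,0,0,0,0,0,-0.83,-1,0,0,0,0,0,-1,-1,0,0,0,0,0,-1,-1,0,0,0,0,0,-1,-1])

```text
time: 6.2
position: [0.6183, 0.1329, 0.0546]
tool_rot: [-2.22, -2.222, -0.001]
ft_force: [-3.1, 0.1, 8.5]
grip_width: 0.402
grip_force: 30.0
```

Request:
jog_arm(moves=[0,0,0,0,0,-0.17,-1,0,0,0,0,0,-0.34,-1,0,0,0,0,0,-0.5,-1,0,0,0,0,0,-0.66,-1,0,0,0,0,0,-0.83,-1,0,0,0,0,0,-1,-1,0,0,0,0,0,-1,-1,0,0,0,0,0,-1,-1])

```text
time: 7.2
position: [0.6173, 0.1324, 0.0545]
tool_rot: [-0.812, -3.033, 0.001]
ft_force: [-6.5, 0.0, 10.6]
grip_width: 0.406
grip_force: 30.0
```

```bash
python3 - <<'E'
from h import *
s=ctrl.get_state();print(s['position'],s['tool_rot'],s['torque'],s['joint_positions'][6])
E
```

```text
[0.61734258 0.1323747  0.05454156] [-8.11824684e-01 -3.03287045e+00  6.83070337e-04] [-0.00990249  1.38084453 -0.00696003] 0.6493262973207341
```

Request:
jog_arm(moves=[0,0,0,0,0,-0.1,-1,0,0,0,0,0,-0.2,-1,0,0,0,0,0,-0.3,-1,0,0,0,0,0,-0.4,-1,0,0,0,0,0,-0.5,-1,0,0,0,0,0,-0.5,-1,0,0,0,0,0,-0.5,-1,0,0,0,0,0,-0.5,-1])

```text
time: 8.2
position: [0.6172, 0.1318, 0.0545]
tool_rot: [0.0, -3.139, 0.001]
ft_force: [-6.8, -1.1, 10.0]
grip_width: 0.409
grip_force: 30.0
```

```bash
python3 - <<'E'
from h import *
s=ctrl.get_state();print(s['position'],s['tool_rot'],s['torque'],s['joint_positions'][6])
E
```

```text
[0.6171845  0.13182793 0.05453394] [ 2.68313829e-04 -3.13917419e+00  1.44142993e-03] [-0.21678025  1.59759521  0.0024098 ] 1.1371163309912493
```

Request:
jog_arm(moves=[0,0,0,0,0,-0.1,-1,0,0,0,0,0,-0.2,-1,0,0,0,0,0,-0.3,-1,0,0,0,0,0,-0.35,-1,0,0,0,0,0,-0.35,-1,0,0,0,0,0,-0.35,-1,0,0,0,0,0,-0.35,-1,0,0,0,0,0,-0.35,-1])

```text
time: 9.2
position: [0.6175, 0.1316, 0.0545]
tool_rot: [0.57, -3.087, 0.001]
ft_force: [-5.9, -1.1, 8.9]
grip_width: 0.405
grip_force: 30.0
```

```bash
python3 - <<'E'
from h import *
s=ctrl.get_state();print(s['position'],s['tool_rot'],s['torque'],s['joint_positions'][6])
E
```

```text
[0.61746183 0.13155594 0.05450891] [ 5.70126312e-01 -3.08718172e+00  6.96515189e-04] [-0.22088036  1.38989029 -0.30671868] 1.4764174648299064
```

Request:
jog_arm(moves=[0,0,0,0,0,0.05,-1,0,0,0,0,0,0.05,0.3,0,0,0,0,0,0.05,0.3,0,0,0,0,0,0.05,0.3,0,0,-0.1,0,0,0.1,0.3,0,0,-0.25,0,0,0.225,0.3,0,0,-0.25,0,0,0.225,0.3,0,0,-0.25,0,0,0.225,0.3])

```text
time: 10.2
position: [0.6183, 0.1315, 0.1276]
tool_rot: [0.207, -3.135, 0.0]
ft_force: [0.3, -0.9, -0.7]
grip_width: 0.65
grip_force: 0.0
```

Request:
jog_arm(moves=[0.12,-0.16,0,0,0,0,0.1,0.235,-0.328,0,0,0,0,0.1,0.235,-0.328,0,0,0,0,0.1,0.235,-0.328,0,0,0,0,0.1,0.235,-0.328,0,0,0,0,0.1,0.235,-0.328,0,0,0,0,0.1,0.235,-0.328,0,0,0,0,0.1,0.235,-0.328,0,0,0,0,0.1])

```text
time: 11.2
position: [0.5616, 0.0253, 0.128]
tool_rot: [-0.207, 3.135, 0.0]
ft_force: [-0.0, 0.6, -0.3]
grip_width: 0.549
grip_force: 0.0
```

```bash
cat > st.py <<'E'
from h import *
n=np.array([np.cos(np.radians(7.4)),np.sin(np.radians(7.4))]);t=np.array([-n[1],n[0]])
C=.5688*n+.0506*t
def st():
    s=ctrl.get_state();M=R.from_rotvec(s['tool_rot']).as_matrix();p=s['position']
    print('t',s['time'],'pos',p.round(4),'fix',((p[:2]-C)@n).round(4),((p[:2]-C)@t).round(4),'ytool deg',np.degrees(np.arctan2(M[1,1],M[0,1])).round(2),'xtool',M[:2,0].round(3),'F',s['ft_force'].round(1),'T',s['torque'].round(2),'w',round(s['grip_width'],3),'g',s['grip_force'],'j',s['joint_positions'].round(2))
if __name__=='__main__': st()
E
python3 st.py;python3 - <<'E'
from h import *
im=snap('wrist','w2')
E
```

```text
t 11.2 pos [0.5616 0.0253 0.128 ] fix -0.0087 -0.0978 ytool deg 97.54 xtool [-0.991 -0.131] F [-0.   0.6 -0.3] T [ 0.08 -0.01  0.01] w 0.549 g 0.0 j [ 0.39  0.24 -0.55  1.78  0.14  1.16  1.5 ]
```

View pics/w2.png

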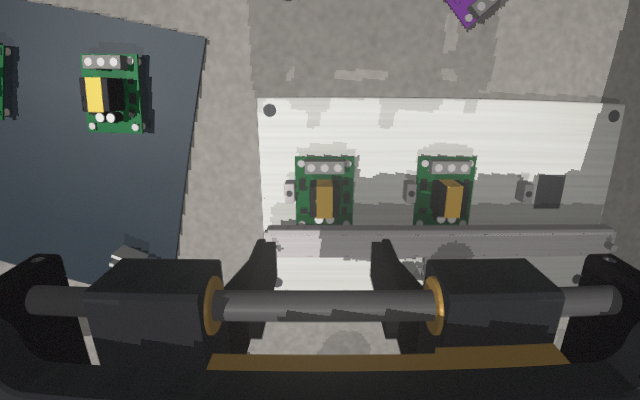

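```bash
python3 - <<'E'
from st import *
im=load('w2')
def f(x,y,z): return np.r_[C+x*n+y*t,z]
for nm,P in [('traf1 top corners',[f(-.022,-.109,.042),f(-.022,-.087,.042),f(.002,-.109,.042)]),('board1 front corners',[f(-.04,-.121,.02),f(-.04,-.075,.02),f(-.04,-.025,.02),f(-.04,.021,.02)]),('plate',[f(-.085,-.15,.01),f(-.085,.15,.01)]),('block',[f(-.02,-.121,.024),f(-.02,-.025,.024)])]:
    print(nm,w2px(im,P).round(1).tolist())
print(px2w(im,[[112,93]],.033))
E
python3 - <<'E'
import cv2
p=cv2.imread('pics/w2.png')[85:245,250:500];cv2.imwrite('pics/w2c.png',cv2.resize(p,None,fx=3.2,fy=3.2,interpolation=cv2.INTER_CUBIC))
E
```

```text
traf1 top corners [[306.8, 186.8], [337.1, 186.9], [307.1, 217.9]]
board1 front corners [[292.2, 156.7], [351.9, 156.8], [416.3, 157.2], [474.3, 157.7]]
plate [[254.2, 96.3], [625.1, 103.8]]
block [[292.4, 183.1], [415.6, 183.4]]
[[ 0.50084318 -0.13517464  0.033     ]]
```

View pics/w2c.png

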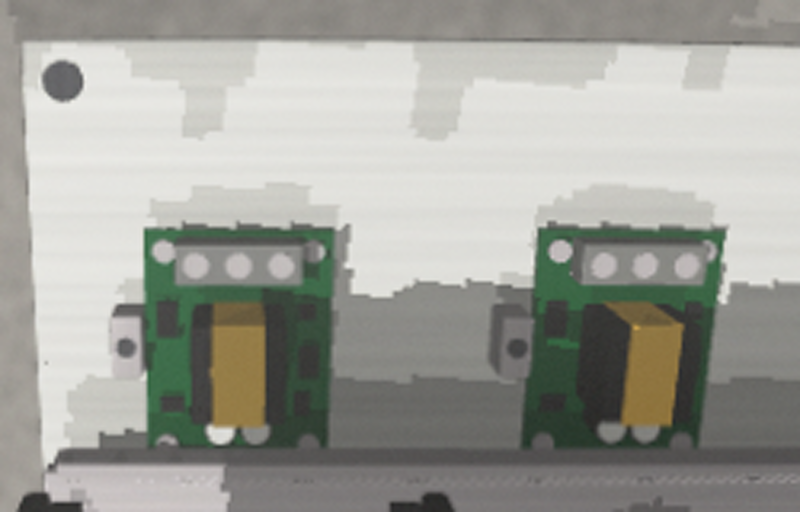

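Request:
jog_arm(moves=[0.004,0.002,0.12,0,0,0,0,0.004,0.002,0.25,0,0,0,0,0.004,0.002,0.34,0,0,0,0,0.004,0.002,0.34,0,0,0,-1,0.004,0.002,0.34,0,0,0,-1,0.004,0.002,0.34,0,0,0,-1,0.004,0.002,0.34,0,0,0,-1,0.004,0.002,0.34,0,0,0,-1], newtons=20)

```text
time: 12.25
position: [0.5602, 0.0254, 0.0262]
tool_rot: [-0.205, 3.135, -0.0]
ft_force: [-0.9, -0.1, 1.3]
grip_width: 0.249
grip_force: 20.0
```

```bash
python3 st.py; python3 - <<'E'
from h import *
im=snap('scene','s2'); p=im['pixels'][90:220,390:520,::-1]
cv2.imwrite('pics/s2c.png',cv2.resize(p,None,fx=4,fy=4,interpolation=cv2.INTER_CUBIC))
E
```

```text
t 12.25 pos [0.5602 0.0254 0.0262] fix -0.01 -0.0976 ytool deg 97.5 xtool [-0.991 -0.131] F [-0.9 -0.1  1.3] T [0.17 0.05 0.03] w 0.249 g 20.000011324882507 j [ 0.36  0.36 -0.52  1.87  0.22  0.97  1.44]
```

View pics/s2c.png

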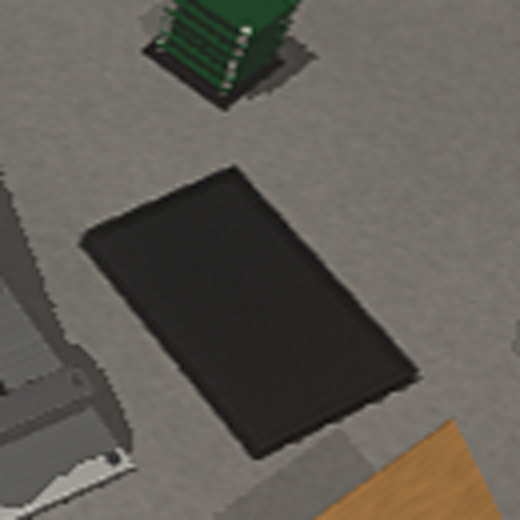

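```bash
python3 - <<'E'
from h import *
im=load('s2')
W=px2w(im,[[410.5,150],[448.75,131.75],[494.5,184.25],[454.5,204.5]],.016)[:,:2]
print(W.round(4).tolist(),W.mean(0))
for a,b in((0,3),(1,2),(0,1),(3,2)):
    d=W[b]-W[a];print(np.linalg.norm(d),np.degrees(np.arctan2(d[1],d[0])))
im=load('side0');print(px2w(im,[[257,348],[368,343]],.016))
E
```

```text
[[0.448, 0.3243], [0.4224, 0.4555], [0.6208, 0.4853], [0.6432, 0.3568]] [0.53361712 0.40546822]
0.1978817668469079 9.436580759974333
0.20063095244571774 8.547146693922777
0.1336023078455995 101.0449542194477
0.13043931812988727 99.88677556840878
[[0.63943911 0.36354659 0.016     ]
 [0.43462449 0.33775405 0.016     ]]
```

Request:
jog_arm(moves=[0.02,0,-0.004,0,0,0,-1,0.04,0,-0.004,0,0,0,-1,0.07,0,-0.004,0,0,0,-1,0.1,0,-0.004,0,0,0,-1,0.12,0,-0.004,0,0,0,-1,0.13,0,-0.1,0,0,0,-1,0.13,0,-0.3,0,0,0,-1,0.13,0,-0.35,0,0,0,-1], newtons=25)

```text
time: 13.3
position: [0.5239, 0.0205, 0.1351]
tool_rot: [-0.205, 3.128, -0.002]
ft_force: [-0.2, -0.7, -1.0]
grip_width: 0.25
grip_force: 25.0
```

Request:
jog_arm(moves=[-0.05,0.18,0,0,0,0,-1,-0.1,0.37,0,0,0,0,-1,-0.15,0.55,0,0,0,0,-1,-0.21,0.73,0,0,0,0,-1,-0.26,0.9,0,0,0,0,-1,-0.28,1,0,0,0,0,-1,-0.28,1,0,0,0,0,-1,-0.28,1,0,0,0,0,-1])

```text
time: 14.3
position: [0.5656, 0.3273, 0.1302]
tool_rot: [0.205, -3.134, 0.003]
ft_force: [-0.2, -0.4, -1.4]
grip_width: 0.254
grip_force: 25.0
```

Request:
jog_arm(moves=[-0.04,0.15,0,0,0,-0.033,-1,-0.077,0.272,0,0,0,-0.033,-1,-0.077,0.272,0.1,0,0,-0.033,-1,-0.077,0.272,0.2,0,0,-0.033,-1,-0.077,0.272,0.2,0,0,-0.033,-1,-0.077,0.272,0.2,0,0,-0.033,-1,-0.077,0.272,0.2,0,0,-0.033,-1,-0.077,0.272,0.2,0,0,-0.033,-1])

```text
time: 15.3
position: [0.5786, 0.4129, 0.0725]
tool_rot: [-0.259, 3.129, 0.001]
ft_force: [-0.4, -0.3, -1.2]
grip_width: 0.251
grip_force: 25.0
```

```bash
python3 st.py; python3 - <<'E'
from h import *
im=snap('wrist','w3')
p=im['pixels'][:,:,::-1]; q=np.clip(p.astype(float)*2,0,255).astype('uint8')
cv2.imwrite('pics/w3v.png',q)
E
```

```text
t 15.3 pos [0.5786 0.4129 0.0725] fix 0.0581 0.2843 ytool deg 99.46 xtool [-0.986 -0.164] F [-0.4 -0.3 -1.2] T [ 0.14 -0.05 -0.04] w 0.251 g 24.999830424785614 j [-0.21  0.63 -0.65  1.43  0.39  1.21  0.83]
```

View pics/w3v.png

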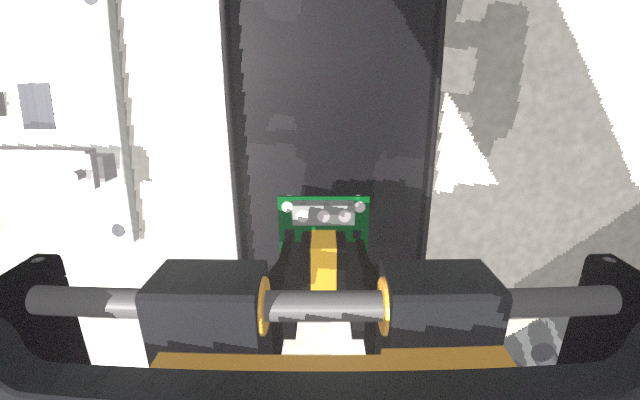

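Request:
jog_arm(moves=[0,0.02,0.08,0,0,0,-1,0,0.02,0.14,0,0,0,-1,0,0.02,0.171,0,0,0,-1,0,0.02,0.171,0,0,0,-1,0,0.02,0.171,0,0,0,-1,0,0.02,0.171,0,0,0,0,0,0.02,0.171,0,0,0,0,0,0.02,0.171,0,0,0,0])

```text
time: 16.35
position: [0.5769, 0.4183, 0.0193]
tool_rot: [0.259, -3.131, 0.0]
ft_force: [-0.3, -0.1, -0.2]
grip_width: 0.471
grip_force: 0.0
```

Request:
jog_arm(moves=[0,0,-0.1,0,0,0,0,0,0,-0.3,0,0,0,0,0.05,-0.15,-0.35,0,0,0,0,0.15,-0.35,-0.35,0,0,0,0,0.24,-0.55,-0.35,0,0,0,0,0.24,-0.75,-0.35,0,0,0,0,0.24,-0.95,-0.35,0,0,0,0,0.24,-0.95,-0.35,0,0,0,0])

```text
time: 17.35
position: [0.5543, 0.1179, 0.1245]
tool_rot: [-0.243, 3.132, -0.006]
ft_force: [0.2, 0.5, 0.1]
grip_width: 0.497
grip_force: 0.0
```

```bash
python3 st.py; python3 - <<'E'
from st import *
im=snap('scene','s3'); p=im['pixels'][90:220,390:520,::-1]
cv2.imwrite('pics/s3c.png',cv2.resize(p,None,fx=4,fy=4,interpolation=cv2.INTER_CUBIC))
s=ctrl.get_state();M=R.from_rotvec(s['tool_rot']).as_matrix()
g=C+-.010*n-.0016*t; d=np.r_[g-s['position'][:2],.026-s['position'][2]]
print('to done2 in units',(M.T@d/.3).round(3))
im=load('w3');print(px2w(im,[[240,200],[432,200]],.016),px2w(im,[[323,213]],.06))
E
```

```text
t 17.35 pos [0.5543 0.1179 0.1245] fix -0.004 -0.0051 ytool deg 98.88 xtool [-0.988 -0.154] F [0.2 0.5 0.1] T [ 0.19 -0.04 -0.05] w 0.497 g 0.0 j [ 0.31  0.28 -0.65  1.76  0.19  1.16  1.32]
to done2 in units [ 0.02  -0.     0.329]
[[0.574958   0.35831982 0.016     ]
 [0.55450501 0.48146822 0.016     ]] [[0.55938251 0.41031176 0.06      ]]
```

Request:
jog_arm(moves=[0.02,0,0.1,0,0,0.033,0,0.02,0,0.2,0,0,0.033,0,0.02,0,0.2,0,0,0.033,0,0.02,0,0.2,0,0,0.033,0,0.02,0,0.2,0,0,0.033,0,0.02,0,0.2,0,0,0.033,0,0.02,0,0.2,0,0,0.033,0,0.02,0,0.2,0,0,0.033,0])

```text
time: 18.4
position: [0.547, 0.1245, 0.0649]
tool_rot: [-0.205, 3.135, -0.0]
ft_force: [-0.6, -0.3, -0.2]
grip_width: 0.501
grip_force: 0.0
```

```bash
python3 st.py
```

```text
t 18.4 pos [0.547  0.1245 0.0649] fix -0.0103 0.0024 ytool deg 97.49 xtool [-0.991 -0.13 ] F [-0.6 -0.3 -0.2] T [ 0.11 -0.02 -0.02] w 0.501 g 0.0 j [ 0.28  0.33 -0.64  1.83  0.23  1.05  1.25]
```

View pics/s3c.png

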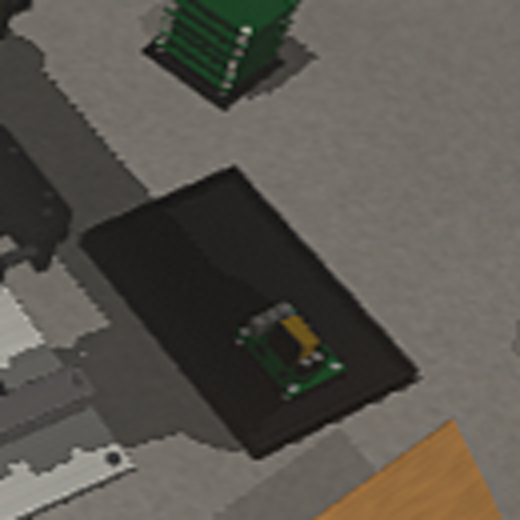

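Request:
jog_arm(moves=[0,-0.013,0.05,0,0,0,0,0,-0.013,0.129,0,0,0,0,0,-0.013,0.129,0,0,0,0,0,-0.013,0.129,0,0,0,-1,0,-0.013,0.129,0,0,0,-1,0,-0.013,0.129,0,0,0,-1,0,-0.013,0.129,0,0,0,-1,0,-0.013,0.129,0,0,0,-1], newtons=25)

```text
time: 19.4
position: [0.5473, 0.1206, 0.0259]
tool_rot: [0.206, -3.135, 0.0]
ft_force: [-0.0, 0.5, -0.8]
grip_width: 0.253
grip_force: 25.0
```

Request:
jog_arm(moves=[0.02,0,-0.004,0,0,0,-1,0.04,0,-0.004,0,0,0,-1,0.07,0,-0.004,0,0,0,-1,0.1,0,-0.004,0,0,0,-1,0.12,0,-0.004,0,0,0,-1,0.13,0,-0.1,0,0,0,-1,0.13,0,-0.3,0,0,0,-1,0.13,0,-0.3,0,0,0,-1])

```text
time: 20.4
position: [0.5122, 0.1166, 0.1209]
tool_rot: [-0.205, 3.125, -0.0]
ft_force: [-0.1, -0.8, -1.3]
grip_width: 0.25
grip_force: 25.0
```

```bash
python3 st.py;  python3 - <<'E'
from st import *
s=ctrl.get_state();M=R.from_rotvec(s['tool_rot']).as_matrix()
print((M.T@(np.array([.4842,.4028,.0700])-s['position'])/.3).round(3))
E
```

```text
t 20.4 pos [0.5122 0.1166 0.1209] fix -0.0458 -0.0009 ytool deg 97.5 xtool [-0.991 -0.131] F [-0.1 -0.8 -1.3] T [ 0.16 -0.06  0.01] w 0.25 g 24.999633729457855 j [ 0.35  0.18 -0.68  1.87  0.13  1.12  1.33]
[-0.03   0.958  0.169]
```

Request:
jog_arm(moves=[0,0.18,0,0,0,0,-1,-0.01,0.37,0,0,0,-0.033,-1,-0.01,0.56,0,0,0,-0.033,-1,-0.03,0.75,0,0,0,-0.033,-1,-0.03,0.9,0,0,0,-0.033,-1,-0.03,0.958,0.05,0,0,-0.033,-1,-0.03,0.958,0.15,0,0,-0.033,-1,-0.03,0.958,0.15,0,0,-0.033,-1])

```text
time: 21.4
position: [0.478, 0.3999, 0.0676]
tool_rot: [0.26, -3.125, 0.006]
ft_force: [0.3, -0.1, -1.2]
grip_width: 0.247
grip_force: 25.0
```

```bash
python3 st.py;  python3 - <<'E'
from st import *
s=ctrl.get_state();M=R.from_rotvec(s['tool_rot']).as_matrix()
print((M.T@(np.array([.4842,.4028,.0200])-s['position'])/.3).round(3))
E
```

```text
t 21.4 pos [0.478  0.3999 0.0676] fix -0.0432 0.2844 ytool deg 99.53 xtool [-0.986 -0.165] F [ 0.3 -0.1 -1.2] T [ 0.17 -0.03  0.01] w 0.247 g 24.99962478876114 j [-0.15  0.5  -0.75  1.67  0.36  1.13  0.74]
[-0.023  0.007  0.158]
```

Request:
jog_arm(moves=[-0.015,0.007,0.08,0,0,0,-1,-0.02,0.007,0.14,0,0,0,-1,-0.02,0.007,0.158,0,0,0,-1,-0.02,0.007,0.158,0,0,0,-1,-0.02,0.007,0.158,0,0,0,-1,-0.02,0.007,0.158,0,0,0,0,-0.02,0.007,0.158,0,0,0,0,-0.02,0.007,0.158,0,0,0,0])

```text
time: 22.4
position: [0.4859, 0.4049, 0.024]
tool_rot: [-0.26, 3.13, 0.0]
ft_force: [-0.3, -0.4, -0.2]
grip_width: 0.47
grip_force: 0.0
```

Request:
jog_arm(moves=[0,0,-0.2,0,0,0,0,0,0,-0.4,0,0,0,0,0,-0.2,-0.5,0,0,0,0,0,-0.4,-0.57,0,0,0,0,0,-0.6,-0.57,0,0,0,0,0,-0.8,-0.57,0,0,0,0,0,-1,-0.57,0,0,0,0,0,-1,-0.57,0,0,0,0])

```text
time: 23.4
position: [0.5364, 0.1018, 0.1945]
tool_rot: [-0.243, 3.132, -0.005]
ft_force: [-1.0, 0.5, -0.2]
grip_width: 0.497
grip_force: 0.0
```

Request:
jog_arm(moves=[0,-0.2,0,0,0,0,0,0,-0.4,0,0,0,0,0,0,-0.6,0,0,0,0,0,0.04,-0.8,0,0,0,0,0,0.04,-1,0,0,0,0,0,0.04,-1,0,0,0,0,0,0.04,-1,0,0,0,0,0,0.04,-1,0,0,0,0,0])

```text
time: 24.4
position: [0.5732, -0.1863, 0.1949]
tool_rot: [-0.266, 3.13, 0.001]
ft_force: [-0.1, 0.5, -0.3]
grip_width: 0.498
grip_force: 0.0
```

```bash
python3 st.py;  python3 - <<'E'
from st import *
im=snap('wrist','w4');a=im['pixels'][:260,:,::-1]
im=snap('scene','s4'); p=im['pixels'][110:220,390:520,::-1]
a=cv2.resize(a,(800,325),interpolation=cv2.INTER_CUBIC);b=cv2.resize(p,None,fx=2.4,fy=2.4)
v=np.zeros((590,800,3),'uint8');v[:325]=a;v[325:325+b.shape[0],:b.shape[1]]=b[:265]
cv2.imwrite('pics/v4.png',v)
E
```

```text
t 24.4 pos [ 0.5732 -0.1863  0.1949] fix -0.0243 -0.3092 ytool deg 99.7 xtool [-0.986 -0.168] F [-0.1  0.5 -0.3] T [ 0.13 -0.05 -0.02] w 0.498 g 0.0 j [ 0.69  0.27 -0.5   1.6   0.14  1.3   1.91]
```

View pics/v4.png

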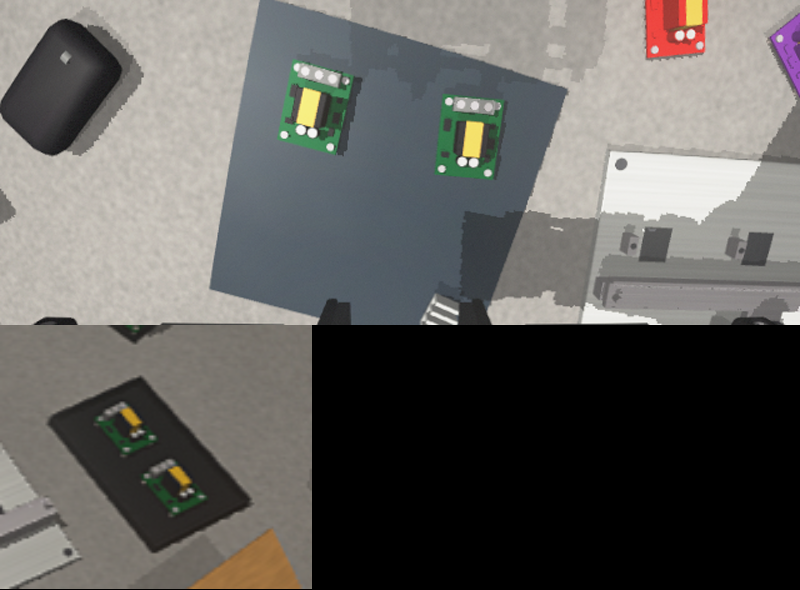

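```bash
cat > brd.py <<'E'
from st import *
def boards(im,z,rmax=250,rmin=0,area=300):
    h=cv2.cvtColor(im['pixels'],cv2.COLOR_RGB2HSV)
    m=cv2.inRange(h,(45,90,40),(85,255,255));m[rmax:]=0;m[:rmin]=0
    m=cv2.morphologyEx(m,cv2.MORPH_CLOSE,np.ones((3,3)))
    out=[]
    for c in cv2.findContours(m,cv2.RETR_EXTERNAL,cv2.CHAIN_APPROX_NONE)[0]:
        if cv2.contourArea(c)<area: continue
        W=px2w(im,c.reshape(-1,2).astype(float),z)[:,:2]
        r=cv2.minAreaRect((W*1000).astype(np.float32))
        box=cv2.boxPoints(r)
        e=box[1]-box[0];e2=box[2]-box[1]
        d=e if np.linalg.norm(e)>np.linalg.norm(e2) else e2
        a=(np.degrees(np.arctan2(d[1],d[0]))+90)%180-90
        out.append((np.array(r[0])/1000,np.array(r[1]),a)); print('ctr',(np.array(r[0])/1000).round(4),'size',np.round(r[1],1),'yaw',round(a,2))
    return out
E
python3 - <<'E'
from brd import *
b=boards(load('w4'),.013)
s=ctrl.get_state();M=R.from_rotvec(s['tool_rot']).as_matrix()
for c,_,a in b: print((M.T@np.r_[c-s['position'][:2],.07-s['position'][2]]/.3).round(3),'wz',round(-((a+90)-99.7)/60,3))
E
```

```text
ctr [ 0.5032 -0.1481] size [60.2 46.1] yaw 4.47
ctr [ 0.5009 -0.2658] size [46.1 59.7] yaw -5.56
[0.208 0.167 0.416] wz 0.087
[ 0.281 -0.219  0.416] wz 0.254
```

Request:
jog_arm(moves=[0.1,0.08,0.1,0,0,0.087,0.1,0.208,0.163,0.25,0,0,0.087,0.1,0.208,0.163,0.416,0,0,0.087,0.1,0.208,0.163,0.416,0,0,0.087,0.1,0.208,0.163,0.416,0,0,0.087,0.1,0.208,0.163,0.416,0,0,0.087,0.1,0.208,0.163,0.416,0,0,0.087,0.1,0.208,0.163,0.416,0,0,0.087,0.1])

```text
time: 25.5
position: [0.5037, -0.1513, 0.0706]
tool_rot: [-0.116, 3.138, -0.001]
ft_force: [-0.3, -0.0, -1.1]
grip_width: 0.545
grip_force: 0.0
```

```bash
python3 st.py;  python3 - <<'E'
from brd import *
im=snap('wrist','w5');boards(im,.013)
s=ctrl.get_state();M=R.from_rotvec(s['tool_rot']).as_matrix()
print((M.T@(np.array([.5032,-.1481,.0192])-s['position'])/.3).round(3))
E
```

```text
t 25.5 pos [ 0.5037 -0.1513  0.0706] fix -0.0888 -0.2655 ytool deg 94.25 xtool [-0.997 -0.074] F [-0.3 -0.  -1.1] T [ 0.1  -0.05  0.  ] w 0.545 g 0.0 j [ 0.7   0.23 -0.5   1.92  0.13  1.03  1.78]
ctr [ 0.4994 -0.1483] size [53.6 46.1] yaw 4.33
ctr [ 0.5007 -0.2657] size [46.4 60.6] yaw -5.74
[0.    0.011 0.171]
```

Request:
jog_arm(moves=[0,0.006,0.08,0,0,0,0.1,0,0.006,0.171,0,0,0,0.1,0,0.006,0.171,0,0,0,0.1,0,0.006,0.171,0,0,0,-1,0,0.006,0.171,0,0,0,-1,0,0.006,0.171,0,0,0,-1,0,0.006,0.171,0,0,0,-1,0,0.006,0.171,0,0,0,-1])

```text
time: 26.55
position: [0.5035, -0.1494, 0.0193]
tool_rot: [-0.117, 3.138, -0.001]
ft_force: [-0.9, -0.6, 4.1]
grip_width: 0.247
grip_force: 25.0
```

Request:
jog_arm(moves=[0,0,-0.1,0,0,0,-1,0,0,-0.2,0,0,0,-1,0,0,-0.3,0,0,-0.05,-1,0,0,-0.3,0,0,-0.05,-1,0,0,-0.3,0,0,-0.05,-1,0,0,-0.3,0,0,-0.05,-1,0,0,-0.3,0,0,-0.05,-1,0,0,-0.3,0,0,-0.05,-1])

```text
time: 27.55
position: [0.5027, -0.1491, 0.108]
tool_rot: [0.199, -3.135, -0.001]
ft_force: [1.8, -0.7, -0.8]
grip_width: 0.251
grip_force: 25.0
```

```bash
python3 st.py;  python3 - <<'E'
from brd import *
s=ctrl.get_state();M=R.from_rotvec(s['tool_rot']).as_matrix()
g=C-.028*n-.094*t
print((M.T@np.r_[g-s['position'][:2],0]/.3).round(3))
E
```

```text
t 27.55 pos [ 0.5027 -0.1491  0.108 ] fix -0.0895 -0.2632 ytool deg 97.26 xtool [-0.992 -0.126] F [ 1.8 -0.7 -0.8] T [0.09 0.   0.01] w 0.251 g 24.99948263168335 j [ 0.72  0.18 -0.52  1.88  0.1   1.1   1.86]
[-0.204  0.565  0.   ]
```

Request:
jog_arm(moves=[-0.07,0.19,0,0,0,-0.003,-1,-0.14,0.38,0,0,0,-0.003,-1,-0.204,0.565,0,0,0,-0.003,-1,-0.204,0.565,0.12,0,0,-0.003,-1,-0.204,0.565,0.24,0,0,-0.003,-1,-0.204,0.565,0.255,0,0,-0.003,-1,-0.204,0.565,0.255,0,0,-0.003,-1,-0.204,0.565,0.255,0,0,-0.003,-1])

```text
time: 28.55
position: [0.5437, 0.0265, 0.0337]
tool_rot: [-0.203, 3.132, -0.001]
ft_force: [0.5, -0.8, -0.6]
grip_width: 0.249
grip_force: 25.0
```

```bash
python3 st.py;  python3 - <<'E'
from brd import *
im=snap('wrist','w6');boards(im,.021);cv2.imwrite('pics/w6.png',im['pixels'][:,:,::-1])
E
```

```text
t 28.55 pos [0.5437 0.0265 0.0337] fix -0.0262 -0.0944 ytool deg 97.41 xtool [-0.992 -0.129] F [ 0.5 -0.8 -0.6] T [ 0.07 -0.04  0.  ] w 0.249 g 24.999529123306274 j [ 0.44  0.33 -0.61  1.9   0.23  0.97  1.42]
```

View pics/w6.png

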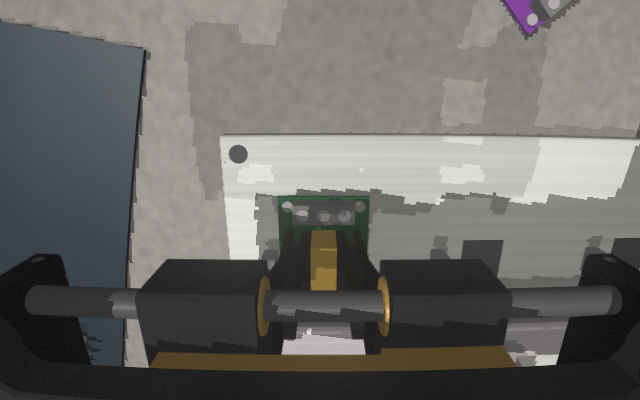

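Request:
jog_arm(moves=[0,0,0.02,0,0,0,-1,0,0,0.023,0,0,0,-1,0,0,0.023,0,0,0,-1,-0.01,-0.003,0.023,0,0,0,-1,-0.02,-0.006,0.023,0,0,0,-1,-0.03,-0.007,0.023,0,0,0,-1,-0.043,-0.007,0.023,0,0,0,-1,-0.043,-0.007,0.023,0,0,0,-1])

```text
time: 29.6
position: [0.5557, 0.0262, 0.0263]
tool_rot: [-0.204, 3.135, -0.001]
ft_force: [-2.3, -0.1, 7.0]
grip_width: 0.252
grip_force: 25.0
```

```bash
python3 st.py
```

```text
t 29.6 pos [0.5557 0.0262 0.0263] fix -0.0144 -0.0962 ytool deg 97.44 xtool [-0.992 -0.129] F [-2.3 -0.1  7. ] T [ 0.    0.54 -0.  ] w 0.252 g 25.001211762428284 j [ 0.43  0.37 -0.6   1.87  0.25  0.97  1.41]
```

Request:
jog_arm(moves=[-0.003,0,-0.001,0,0,0,-1,-0.007,0,-0.001,0,0,0,-1,-0.01,0,-0.001,0,0,0,-1,-0.013,0,-0.001,0,0,0,-1,-0.016,0,-0.001,0,0,0,-1,-0.019,0,-0.001,0,0,0,-1,-0.019,0,-0.001,0,0,0,-1,-0.019,0,-0.001,0,0,0,-1])

```text
time: 30.6
position: [0.5605, 0.0267, 0.0263]
tool_rot: [0.203, -3.134, 0.001]
ft_force: [-3.3, -0.3, 5.8]
grip_width: 0.253
grip_force: 25.0
```

```bash
python3 st.py
```

```text
t 30.6 pos [0.5605 0.0267 0.0263] fix -0.0095 -0.0963 ytool deg 97.43 xtool [-0.992 -0.129] F [-3.3 -0.3  5.8] T [-0.03  0.75 -0.02] w 0.253 g 25.00124216079712 j [ 0.42  0.38 -0.6   1.86  0.26  0.98  1.41]
```

Request:
jog_arm(moves=[-0.003,-0.002,0,0,0,0,-1,-0.005,-0.004,0,0,0,0,-1,-0.005,-0.006,0,0,0,0,-1,-0.005,-0.008,0,0,0,0,-1,-0.005,-0.01,0,0,0,0,-1,-0.005,-0.01,0,0,0,0,-1,-0.005,-0.01,0,0,0,0,-1,-0.005,-0.01,0,0,0,0,-1])

```text
time: 31.6
position: [0.5606, 0.0266, 0.0263]
tool_rot: [0.206, -3.13, -0.003]
ft_force: [-8.4, 3.7, 10.2]
grip_width: 0.244
grip_force: 25.0
```

```bash
python3 st.py
```

```text
t 31.6 pos [0.5606 0.0266 0.0263] fix -0.0094 -0.0964 ytool deg 97.52 xtool [-0.991 -0.131] F [-8.4  3.7 10.2] T [ 0.94  1.82 -0.06] w 0.244 g 25.001601576805115 j [ 0.42  0.38 -0.6   1.86  0.25  0.98  1.41]
```

Request:
jog_arm(moves=[0.003,0,-0.002,0,0,0,-1,0.003,-0.003,-0.002,0,0,0,-1,0.003,-0.006,-0.002,0,0,0,-1,0.003,-0.009,-0.002,0,0,0,-1,0.003,-0.012,-0.002,0,0,0,-1,0.003,-0.012,-0.002,0,0,0,-1,0.003,-0.012,-0.002,0,0,0,-1,0.003,-0.012,-0.002,0,0,0,-1])

```text
time: 32.6
position: [0.5608, 0.0252, 0.0264]
tool_rot: [0.207, -3.132, -0.008]
ft_force: [-7.2, 9.4, 6.4]
grip_width: 0.249
grip_force: 25.0
```

```bash
python3 st.py; python3 - <<'E'
from h import *
im=snap('wrist','w7')
im=snap('side','sd7'); cv2.imwrite('pics/sd7c.png',cv2.resize(im['pixels'][200:330,260:370,::-1],None,fx=4.6,fy=4.6,interpolation=cv2.INTER_CUBIC))
E
```

```text
t 32.6 pos [0.5608 0.0252 0.0264] fix -0.0094 -0.0979 ytool deg 97.58 xtool [-0.991 -0.132] F [-7.2  9.4  6.4] T [ 2.01  1.36 -0.05] w 0.249 g 25.001936852931976 j [ 0.43  0.38 -0.6   1.86  0.25  0.98  1.42]
```

Request:
jog_arm(moves=[-0.005,0,0,0,0,0,-1,-0.005,0,0,0,0,0,-1,-0.005,0,0,0,0,0,-1,0.001,0.008,0,0,0,0,-1,0.001,0.008,0,0,0,0,-1,0.001,0.008,-0.002,0,0,0,0,0.001,0.008,-0.002,0,0,0,0,0.001,0.008,-0.002,0,0,0,0])

```text
time: 33.7
position: [0.5624, 0.0219, 0.0268]
tool_rot: [-0.202, 3.134, -0.001]
ft_force: [-0.4, -0.9, -0.3]
grip_width: 0.467
grip_force: 0.0
```

Request:
jog_arm(moves=[0,0,-0.1,0,0,0,0,0,0,-0.2,0,0,0,0,0,0,-0.35,0,0,0,0,0,0,-0.35,0,0,0,0,0,0,-0.35,0,0,0,0,0,0,-0.35,0,0,0,0,0,0,-0.35,0,0,0,0,0,0,-0.35,0,0,0,0])

```text
time: 34.7
position: [0.5615, 0.0228, 0.131]
tool_rot: [0.204, -3.134, -0.0]
ft_force: [0.4, 0.7, 0.4]
grip_width: 0.501
grip_force: 0.0
```

```bash
python3 st.py; python3 - <<'E'
from brd import *
im=snap('wrist','w8');b=boards(im,.020)
for c,_,a in b: print('fix',((c-C)@n).round(4),((c-C)@t).round(4))
print('mat z');boards(im,.013)
cv2.imwrite('pics/w8c.png',cv2.resize(im['pixels'][80:260,220:470,::-1],None,fx=3.2,fy=3.2,interpolation=cv2.INTER_CUBIC))
im=load('w2');b=boards(im,.020)
for c,_,a in b: print('ref fix',((c-C)@n).round(4),((c-C)@t).round(4))
E
```

```text
t 34.7 pos [0.5615 0.0228 0.131 ] fix -0.009 -0.1003 ytool deg 97.44 xtool [-0.992 -0.13 ] F [0.4 0.7 0.4] T [ 0.14 -0.06 -0.04] w 0.501 g 0.0 j [ 0.47  0.26 -0.64  1.77  0.16  1.17  1.48]
ctr [0.559  0.0172] size [53.3 27.6] yaw 7.44
ctr [ 0.5021 -0.2394] size [ 9.3 58.8] yaw -4.77
fix -0.0122 -0.1056
fix -0.1017 -0.3527
mat z
ctr [0.561  0.0173] size [54.7 28.3] yaw 7.44
ctr [ 0.5027 -0.2459] size [ 9.6 60.3] yaw -4.77
ctr [0.5276 0.119 ] size [20.  45.4] yaw -82.16
ctr [0.5586 0.0174] size [54.4 27.2] yaw 7.46
ctr [ 0.5026 -0.1432] size [58.2 45.7] yaw 4.62
ref fix -0.0303 -0.0006
ref fix -0.0126 -0.1053
ref fix -0.0888 -0.2574
```

View pics/w8c.png

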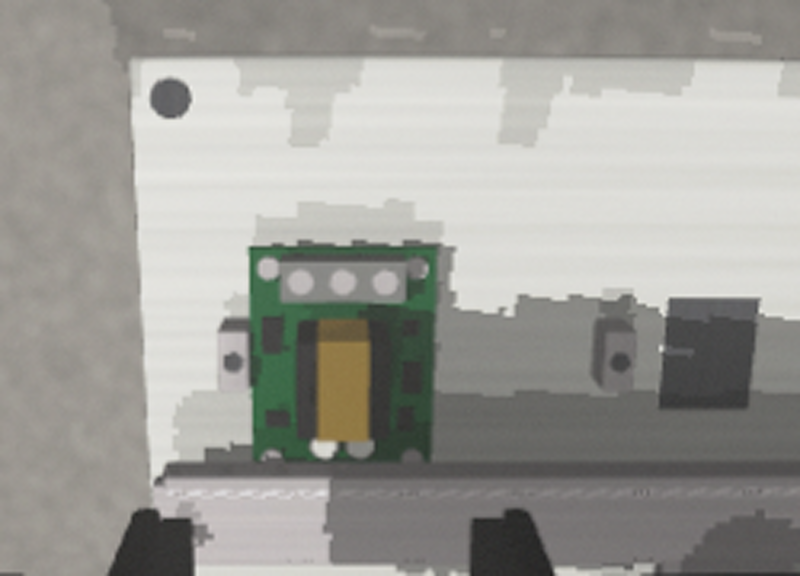

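Request:
jog_arm(moves=[0.06,-0.18,0,0,0,0.1,0,0.12,-0.36,0,0,0,0.217,0,0.18,-0.54,0,0,0,0.217,0,0.24,-0.72,0,0,0,0.217,0,0.29,-0.92,0,0,0,0.217,0,0.29,-0.92,0,0,0,0.217,0,0.29,-0.92,0,0,0,0.217,0,0.29,-0.92,0,0,0,0.217,0])

```text
time: 35.75
position: [0.512, -0.2602, 0.1317]
tool_rot: [0.148, 3.138, 0.001]
ft_force: [-0.3, 0.5, -0.9]
grip_width: 0.502
grip_force: 0.0
```

```bash
python3 st.py; python3 - <<'E'
from brd import *
im=snap('wrist','w9');b=boards(im,.013)
s=ctrl.get_state();M=R.from_rotvec(s['tool_rot']).as_matrix()
for c,_,a in b: print((M.T@np.r_[c-s['position'][:2],.0192-s['position'][2]]/.3).round(3))
E
```

```text
t 35.75 pos [ 0.512  -0.2602  0.1317] fix -0.0946 -0.3746 ytool deg 84.59 xtool [-0.996  0.094] F [-0.3  0.5 -0.9] T [ 0.1  -0.03  0.03] w 0.502 g 0.0 j [ 0.8   0.25 -0.44  1.75  0.11  1.17  1.81]
ctr [0.5642 0.0163] size [59.1 18.9] yaw 10.86
ctr [ 0.5006 -0.2661] size [45.6 59.8] yaw -5.61
[-0.087  0.934  0.375]
[ 0.036 -0.023  0.375]
```

Request:
jog_arm(moves=[0.036,-0.025,0.12,0,0,0.003,0,0.036,-0.025,0.25,0,0,0.003,0,0.036,-0.025,0.375,0,0,0.003,0,0.036,-0.025,0.375,0,0,0.003,0,0.036,-0.025,0.375,0,0,0.003,-1,0.036,-0.025,0.375,0,0,0.003,-1,0.036,-0.025,0.375,0,0,0.003,-1,0.036,-0.025,0.375,0,0,0.003,-1])

```text
time: 36.8
position: [0.5008, -0.2688, 0.0206]
tool_rot: [0.158, 3.136, -0.001]
ft_force: [-1.3, 1.3, 5.2]
grip_width: 0.247
grip_force: 25.0
```

Request:
jog_arm(moves=[0,0,-0.1,0,0,0,-1,0,0,-0.2,0,0,0,-1,0,0,-0.3,0,0,-0.1,-1,0,0,-0.3,0,0,-0.218,-1,0,0,-0.3,0,0,-0.218,-1,0,0,-0.3,0,0,-0.218,-1,0,0,-0.3,0,0,-0.218,-1,0,0,-0.3,0,0,-0.218,-1])

```text
time: 37.8
position: [0.4997, -0.2685, 0.1088]
tool_rot: [0.2, -3.135, -0.001]
ft_force: [-0.3, -0.7, -0.8]
grip_width: 0.25
grip_force: 25.0
```

```bash
python3 st.py;  python3 - <<'E'
from brd import *
s=ctrl.get_state();M=R.from_rotvec(s['tool_rot']).as_matrix()
g=C-.028*n+.002*t
print((M.T@np.r_[g-s['position'][:2],.0345-s['position'][2]]/.3).round(3))
E
```

```text
t 37.8 pos [ 0.4997 -0.2685  0.1088] fix -0.1078 -0.3812 ytool deg 97.29 xtool [-0.992 -0.127] F [-0.3 -0.7 -0.8] T [ 0.12 -0.03 -0.03] w 0.25 g 24.99967932701111 j [ 0.85  0.26 -0.46  1.78  0.13  1.12  2.04]
[-0.264  1.278  0.248]
```

Request:
jog_arm(moves=[-0.04,0.19,0,0,0,-0.002,-1,-0.08,0.38,0,0,0,-0.002,-1,-0.12,0.57,0,0,0,-0.002,-1,-0.16,0.76,0,0,0,-0.002,-1,-0.2,0.95,0,0,0,-0.002,-1,-0.2,1,0,0,0,-0.002,-1,-0.2,1,0,0,0,-0.002,-1,-0.2,1,0,0,0,-0.002,-1])

```text
time: 38.8
position: [0.5212, 0.0343, 0.1089]
tool_rot: [0.199, -3.135, 0.002]
ft_force: [0.0, 0.1, -1.2]
grip_width: 0.251
grip_force: 25.0
```

Request:
jog_arm(moves=[-0.03,0.14,0,0,0,0,-1,-0.064,0.278,0,0,0,0,-1,-0.064,0.278,0.05,0,0,0,-1,-0.064,0.278,0.15,0,0,0,-1,-0.064,0.278,0.235,0,0,0,-1,-0.064,0.278,0.235,0,0,0,-1,-0.064,0.278,0.235,0,0,0,-1,-0.064,0.278,0.235,0,0,0,-1])

```text
time: 39.8
position: [0.5305, 0.1214, 0.0399]
tool_rot: [-0.202, 3.133, -0.0]
ft_force: [0.0, -0.8, -1.4]
grip_width: 0.247
grip_force: 25.0
```

```bash
python3 st.py; python3 - <<'E'
from brd import *
for f in('w6','w10'):
    im=load(f) if f=='w6' else snap('wrist',f)
    h=cv2.cvtColor(im['pixels'],cv2.COLOR_RGB2HSV);m=cv2.inRange(h,(45,90,30),(85,255,255));m[:150]=0;m[:,:250]=0;m[:,400:]=0
    ys,xs=np.where(m[:240]>0);print(f,xs.min(),xs.max(),ys.min())
E
```

```text
t 39.8 pos [0.5305 0.1214 0.0399] fix -0.0271 0.0015 ytool deg 97.39 xtool [-0.992 -0.129] F [ 0.  -0.8 -1.4] T [ 0.17 -0.07 -0.05] w 0.247 g 24.999677538871765 j [ 0.33  0.34 -0.69  1.89  0.26  0.99  1.23]
w6 278 368 197
w10 278 368 196
```

Request:
jog_arm(moves=[0,0,0.02,0,0,0,-1,0,0,0.037,0,0,0,-1,0,0,0.04,0,0,0,-1,-0.01,-0.001,0.04,0,0,0,-1,-0.02,-0.002,0.04,0,0,0,-1,-0.03,-0.003,0.04,0,0,0,-1,-0.043,-0.003,0.04,0,0,0,-1,-0.043,-0.003,0.04,0,0,0,-1])

```text
time: 40.85
position: [0.5423, 0.1231, 0.0275]
tool_rot: [0.204, -3.135, 0.0]
ft_force: [-3.3, -0.9, 7.5]
grip_width: 0.248
grip_force: 25.0
```

```bash
python3 st.py
```

```text
t 40.85 pos [0.5423 0.1231 0.0275] fix -0.0152 0.0016 ytool deg 97.46 xtool [-0.992 -0.13 ] F [-3.3 -0.9  7.5] T [ 0.1   0.67 -0.02] w 0.248 g 25.00130206346512 j [ 0.31  0.38 -0.67  1.87  0.28  0.98  1.21]
```

Request:
jog_arm(moves=[-0.004,0,-0.002,0,0,0,-1,-0.008,0,-0.002,0,0,0,-1,-0.012,0,-0.002,0,0,0,-1,-0.016,0,-0.002,0,0,0,-1,-0.02,0,-0.002,0,0,0,-1,-0.022,0,-0.002,0,0,0,-1,-0.022,0,-0.002,0,0,0,-1,-0.022,0,-0.002,0,0,0,-1])

```text
time: 41.85
position: [0.5481, 0.1235, 0.0275]
tool_rot: [0.204, -3.133, 0.001]
ft_force: [-3.4, -0.7, 6.8]
grip_width: 0.25
grip_force: 25.0
```

Request:
jog_arm(moves=[0.001,-0.003,-0.001,0,0,0,-1,0.001,-0.006,-0.001,0,0,0,-1,0.001,-0.009,-0.001,0,0,0,-1,0.001,-0.012,-0.001,0,0,0,-1,0.001,-0.015,-0.001,0,0,0,-1,0.001,-0.018,-0.001,0,0,0,-1,0.001,-0.02,-0.001,0,0,0,-1,0.001,-0.02,-0.001,0,0,0,-1])

```text
time: 42.85
position: [0.5485, 0.1204, 0.0275]
tool_rot: [0.206, -3.134, -0.006]
ft_force: [-4.5, 6.8, 3.9]
grip_width: 0.245
grip_force: 25.0
```

```bash
python3 st.py
```

```text
t 42.85 pos [0.5485 0.1204 0.0275] fix -0.0093 -0.0018 ytool deg 97.53 xtool [-0.991 -0.131] F [-4.5  6.8  3.9] T [ 1.71  0.93 -0.01] w 0.245 g 25.00154435634613 j [ 0.31  0.39 -0.67  1.86  0.29  0.99  1.22]
```

Request:
jog_arm(moves=[-0.004,0,0,0,0,0,-1,-0.008,-0.001,0,0,0,0,-1,-0.008,-0.001,0,0,0,0,-1,-0.008,-0.001,0,0,0,0,-1,-0.008,-0.001,0,0,0,0,-1,-0.008,-0.001,0,0,0,0,-1,-0.008,-0.001,0,0,0,0,-1,-0.008,-0.001,0,0,0,0,-1])

```text
time: 43.85
position: [0.5486, 0.1204, 0.0275]
tool_rot: [0.206, -3.13, -0.004]
ft_force: [-10.4, 5.4, 9.6]
grip_width: 0.255
grip_force: 25.0
```

```bash
python3 st.py
```

```text
t 43.85 pos [0.5486 0.1204 0.0275] fix -0.0093 -0.0018 ytool deg 97.55 xtool [-0.991 -0.131] F [-10.4   5.4   9.6] T [ 1.54  2.22 -0.02] w 0.255 g 25.00328153371811 j [ 0.31  0.4  -0.67  1.85  0.29  0.99  1.22]
```

Request:
jog_arm(moves=[0.003,0.004,0,0,0,0,-1,0.006,0.008,0,0,0,0,-1,0.006,0.009,0,0,0,0,-1,0.006,0.009,-0.001,0,0,0,0,0.006,0.009,-0.001,0,0,0,0,0.006,0.009,-0.001,0,0,0,0,0.006,0.009,-0.1,0,0,0,0,0.006,0.009,-0.2,0,0,0,0])

```text
time: 44.85
position: [0.5495, 0.1194, 0.0879]
tool_rot: [0.203, -3.134, 0.0]
ft_force: [1.0, -0.5, 0.8]
grip_width: 0.494
grip_force: 0.0
```

Request:
jog_arm(moves=[0,0,-0.15,0,0,0,0,0,0,-0.15,0,0,0,0,0,0,-0.15,0,0,0,0,0,0,-0.15,0,0,0,0,0,0,-0.15,0,0,0,0,0,0,-0.15,0,0,0,0,0,0,-0.15,0,0,0,0,0,0,-0.15,0,0,0,0])

```text
time: 45.85
position: [0.5496, 0.12, 0.1325]
tool_rot: [-0.204, 3.135, -0.0]
ft_force: [-0.1, -0.5, 0.6]
grip_width: 0.503
grip_force: 0.0
```

```bash
python3 st.py; python3 - <<'E'
from brd import *
im=snap('wrist','w11')
cv2.imwrite('pics/w11c.png',cv2.resize(im['pixels'][80:260,150:400,::-1],None,fx=3.2,fy=3.2,interpolation=cv2.INTER_CUBIC))
E
```

```text
t 45.85 pos [0.5496 0.12   0.1325] fix -0.0084 -0.0024 ytool deg 97.44 xtool [-0.992 -0.13 ] F [-0.1 -0.5  0.6] T [ 0.07  0.   -0.01] w 0.503 g 0.0 j [ 0.36  0.27 -0.71  1.77  0.19  1.18  1.29]
```

View pics/w11c.png

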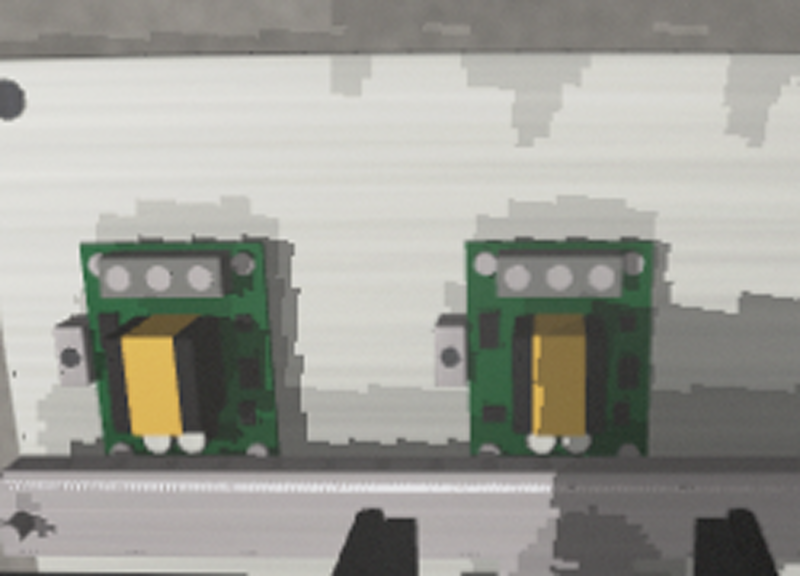

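Request:
jog_arm(moves=[-0.12,0.01,0,0,0,0,0.3,-0.231,0.01,0,0,0,0,0.3,-0.231,0.01,0,0,0,0,0.3,-0.231,0.01,0,0,0,0,0.3,-0.231,0.01,0,0,0,0,0.3,-0.231,0.01,0,0,0,0,0.3,-0.231,0.01,0.12,0,0,0,0.3,-0.231,0.01,0.12,0,0,0,0.3])

```text
time: 46.9
position: [0.6156, 0.1309, 0.0942]
tool_rot: [0.203, -3.13, 0.002]
ft_force: [-1.1, -0.3, 0.4]
grip_width: 0.647
grip_force: 0.0
```

```bash
python3 st.py
```

```text
t 46.9 pos [0.6156 0.1309 0.0942] fix 0.0585 -0.0001 ytool deg 97.44 xtool [-0.992 -0.129] F [-1.1 -0.3  0.4] T [ 0.13 -0.05 -0.04] w 0.647 g 0.0 j [ 0.27  0.45 -0.67  1.63  0.3   1.17  1.23]
```

Request:
jog_arm(moves=[-0.006,0.002,0.06,0,0,0,0.3,-0.006,0.002,0.128,0,0,0,0.3,-0.006,0.002,0.128,0,0,0,0.3,-0.006,0.002,0.128,0,0,0,-1,-0.006,0.002,0.128,0,0,0,-1,-0.006,0.002,0.128,0,0,0,-1,-0.006,0.002,0.128,0,0,0,-1,-0.006,0.002,0.128,0,0,0,-1], newtons=35)

```text
time: 47.9
position: [0.6202, 0.1322, 0.0589]
tool_rot: [-0.203, 3.134, -0.001]
ft_force: [0.2, -2.4, 4.1]
grip_width: 0.406
grip_force: 35.0
```

Request:
jog_arm(moves=[0,0,0,0,0,0.15,-1,0,0,0,0,0,0.3,-1,0,0,0,0,0,0.45,-1,0,0,0,0,0,0.6,-1,0,0,0,0,0,0.75,-1,0,0,0,0,0,0.9,-1,0,0,0,0,0,1,-1,0,0,0,0,0,1,-1])

```text
time: 48.9
position: [0.6195, 0.1303, 0.0588]
tool_rot: [1.394, 2.814, -0.005]
ft_force: [-2.7, -4.5, 6.7]
grip_width: 0.4
grip_force: 35.0
```

```bash
python3 st.py
```

```text
t 48.9 pos [0.6195 0.1303 0.0588] fix 0.0623 -0.0012 ytool deg 37.31 xtool [-0.606  0.795] F [-2.7 -4.5  6.7] T [-1.1   0.5  -0.04] w 0.4 g 35.003408789634705 j [ 0.11  0.45 -0.46  1.66  0.22  1.08  0.24]
```

Turning. Continue: j7 0.24 → about −2.4 (about 150°).

Request:
jog_arm(moves=[0,0,0,0,0,0.15,-1,0,0,0,0,0,0.3,-1,0,0,0,0,0,0.45,-1,0,0,0,0,0,0.6,-1,0,0,0,0,0,0.75,-1,0,0,0,0,0,0.9,-1,0,0,0,0,0,1,-1,0,0,0,0,0,1,-1])

```text
time: 49.9
position: [0.6176, 0.13, 0.0588]
tool_rot: [2.614, 1.741, -0.01]
ft_force: [-7.3, -5.2, 9.5]
grip_width: 0.402
grip_force: 35.0
```

Request:
jog_arm(moves=[0,0,0,0,0,0.15,-1,0,0,0,0,0,0.3,-1,0,0,0,0,0,0.45,-1,0,0,0,0,0,0.6,-1,0,0,0,0,0,0.75,-1,0,0,0,0,0,0.9,-1,0,0,0,0,0,1,-1,0,0,0,0,0,1,-1])

```text
time: 50.9
position: [0.6164, 0.1315, 0.0587]
tool_rot: [3.133, 0.202, -0.011]
ft_force: [-10.1, -4.0, 11.9]
grip_width: 0.4
grip_force: 35.0
```

```bash
python3 st.py
```

```text
t 50.9 pos [0.6164 0.1315 0.0587] fix 0.0594 0.0005 ytool deg -82.62 xtool [0.992 0.128] F [-10.1  -4.   11.9] T [-0.96  2.36 -0.02] w 0.4 g 35.00569403171539 j [-0.18  0.41 -0.09  1.67  0.04  1.07 -1.73]
```

Request:
jog_arm(moves=[0,0,0,0,0,0.15,-1,0,0,0,0,0,0.3,-1,0,0,0,0,0,0.45,-1,0,0,0,0,0,0.6,-1,0,0,0,0,0,0.65,-1,0,0,0,0,0,0.65,0.3,0,0,0,0,0,0.65,0.3,0,0,0,0,0,0.65,0.3])

```text
time: 51.9
position: [0.6196, 0.133, 0.0579]
tool_rot: [-3.023, 0.854, 0.0]
ft_force: [-0.1, -0.2, 0.5]
grip_width: 0.623
grip_force: 0.0
```

Request:
jog_arm(moves=[0,0,-0.07,0,0,0,0.3,0,0,-0.07,0,0,-0.17,0.3,0,0,-0.07,0,0,-0.35,0.3,0,0,-0.07,0,0,-0.52,0.3,0,0,-0.07,0,0,-0.7,0.3,0,0,-0.07,0,0,-0.85,0.3,0,0,-0.07,0,0,-1,0.3,0,0,-0.07,0,0,-1,0.3])

```text
time: 52.9
position: [0.6197, 0.1328, 0.079]
tool_rot: [-3.046, -0.769, 0.0]
ft_force: [-0.2, -0.9, -0.9]
grip_width: 0.65
grip_force: 0.0
```

Request:
jog_arm(moves=[0,0,0,0,0,-0.17,0.3,0,0,0,0,0,-0.34,0.3,0,0,0,0,0,-0.5,0.3,0,0,0,0,0,-0.66,0.3,0,0,0,0,0,-0.83,0.3,0,0,0,0,0,-1,0.3,0,0,0,0,0,-1,0.3,0,0,0,0,0,-1,0.3])

```text
time: 53.9
position: [0.6197, 0.1326, 0.0791]
tool_rot: [2.256, 2.186, 0.0]
ft_force: [-0.7, -0.2, -0.0]
grip_width: 0.65
grip_force: 0.0
```

Request:
jog_arm(moves=[0,0,0,0,0,-0.17,0.3,0,0,0,0,0,-0.34,0.3,0,0,0,0,0,-0.5,0.3,0,0,0,0,0,-0.66,0.3,0,0,0,0,0,-0.83,0.3,0,0,0,0,0,-1,0.3,0,0,0,0,0,-1,0.3,0,0,0,0,0,-1,0.3])

```text
time: 54.9
position: [0.6197, 0.1326, 0.0792]
tool_rot: [0.861, 3.021, -0.0]
ft_force: [-0.0, -0.5, 0.3]
grip_width: 0.646
grip_force: 0.0
```

```bash
python3 st.py;  python3 - <<'E'
from brd import *
s=ctrl.get_state();M=R.from_rotvec(s['tool_rot']).as_matrix()
print((M.T@(np.array([.6183,.1312,.0565])-s['position'])/.3).round(3))
E
```

```text
t 54.9 pos [0.6197 0.1326 0.0792] fix 0.0628 0.0011 ytool deg 58.2 xtool [-0.85   0.527] F [-0.  -0.5  0.3] T [ 0.06 -0.08 -0.01] w 0.646 g 0.0 j [ 0.14  0.44 -0.5   1.64  0.23  1.12  0.6 ]
[ 0.001 -0.006  0.076]
```

Request:
jog_arm(moves=[0.001,-0.005,0.04,0,0,0,0.3,0.001,-0.005,0.074,0,0,0,0.3,0.001,-0.005,0.074,0,0,0,0.3,0.001,-0.005,0.074,0,0,0,-1,0.001,-0.005,0.074,0,0,0,-1,0.001,-0.005,0.074,0,0,0,-1,0.001,-0.005,0.074,0,0,0,-1,0.001,-0.005,0.074,0,0,0,-1], newtons=40)

```text
time: 55.9
position: [0.6187, 0.1315, 0.0574]
tool_rot: [0.854, 3.023, 0.0]
ft_force: [-1.0, -0.9, 2.9]
grip_width: 0.405
grip_force: 40.0
```

Request:
jog_arm(moves=[0,0,0,0,0,0.15,-1,0,0,0,0,0,0.3,-1,0,0,0,0,0,0.45,-1,0,0,0,0,0,0.6,-1,0,0,0,0,0,0.75,-1,0,0,0,0,0,0.9,-1,0,0,0,0,0,1,-1,0,0,0,0,0,1,-1])

```text
time: 56.9
position: [0.6183, 0.1312, 0.0573]
tool_rot: [2.25, 2.192, -0.002]
ft_force: [-3.1, -1.9, 4.9]
grip_width: 0.405
grip_force: 40.0
```

```bash
python3 st.py
```

```text
t 56.9 pos [0.6183 0.1312 0.0573] fix 0.0612 -0.0001 ytool deg -1.5 xtool [0.026 1.   ] F [-3.1 -1.9  4.9] T [-0.39  0.57  0.  ] w 0.405 g 40.002481341362 j [-0.01  0.43 -0.31  1.67  0.14  1.07 -0.38]
```

Request:
jog_arm(moves=[0,0,0,0,0,0.12,-1,0,0,0,0,0,0.24,-1,0,0,0,0,0,0.36,-1,0,0,0,0,0,0.48,-1,0,0,0,0,0,0.6,-1,0,0,0,0,0,0.72,-1,0,0,0,0,0,0.84,-1,0,0,0,0,0,0.9,-1])

```text
time: 57.9
position: [0.6178, 0.1314, 0.0573]
tool_rot: [3.001, 0.93, -0.003]
ft_force: [-3.9, -1.3, 5.8]
grip_width: 0.4
grip_force: 40.0
```

```bash
python3 st.py
```

```text
t 57.9 pos [0.6178 0.1314 0.0573] fix 0.0608 0.0002 ytool deg -55.55 xtool [0.825 0.566] F [-3.9 -1.3  5.8] T [-0.33  0.9   0.1 ] w 0.4 g 40.00104904174805 j [-0.14  0.41 -0.14  1.67  0.07  1.06 -1.27]
```

Request:
jog_arm(moves=[0,0,0,0,0,0.12,-1,0,0,0,0,0,0.24,-1,0,0,0,0,0,0.36,-1,0,0,0,0,0,0.48,-1,0,0,0,0,0,0.5,0.3,0,0,0,0,0,0.5,0.3,0,0,0,0,0,0.5,0.3,0,0,0,0,0,0.5,0.3])

```text
time: 58.9
position: [0.6186, 0.1316, 0.0568]
tool_rot: [-3.139, -0.123, -0.0]
ft_force: [0.2, 0.3, -0.2]
grip_width: 0.641
grip_force: 0.0
```

Request:
jog_arm(moves=[0,0,-0.1,0,0,0,0.3,0,0,-0.3,0,0,0,0.3,0,0,-0.5,0,0,-0.2,0.3,0,0,-0.6,0,0,-0.4,0.3,0,0,-0.6,0,0,-0.55,0.3,0,0,-0.6,0,0,-0.7,0.3,0,0,-0.6,0,0,-0.85,0.3,0,0,-0.6,0,0,-1,0.3])

```text
time: 59.9
position: [0.6186, 0.1315, 0.2369]
tool_rot: [2.653, 1.682, 0.0]
ft_force: [-0.2, -0.6, -0.6]
grip_width: 0.652
grip_force: 0.0
```

Request:
jog_arm(moves=[0,0,0,0,0,-0.17,0.3,0,0,0,0,0,-0.34,0.3,0,0,0,0,0,-0.5,0.3,0,0,0,0,0,-0.66,0.3,0,0,0,0,0,-0.83,0.3,0,0,0,0,0,-1,0.3,0,0,0,0,0,-1,0.3,0,0,0,0,0,-1,0.3])

```text
time: 60.9
position: [0.6186, 0.1315, 0.2369]
tool_rot: [1.468, 2.777, -0.0]
ft_force: [-0.4, -0.1, 0.2]
grip_width: 0.65
grip_force: 0.0
```

Request:
jog_arm(moves=[0,0,0,0,0,-0.17,0.3,0,0,0,0,0,-0.34,0.3,0,0,0,0,0,-0.5,0.3,0,0,0,0,0,-0.6,0.3,0,0,0,0,0,-0.6,0.3,0,0,0,0,0,-0.6,0.3,0,0,0,0,0,-0.6,0.3,0,0,0,0,0,-0.6,0.3])

```text
time: 61.9
position: [0.6186, 0.1316, 0.237]
tool_rot: [0.535, 3.096, -0.0]
ft_force: [-0.4, 0.8, 0.4]
grip_width: 0.648
grip_force: 0.0
```

```bash
python3 st.py
```

```text
t 61.9 pos [0.6186 0.1316 0.237 ] fix 0.0616 0.0003 ytool deg 70.4 xtool [-0.942  0.335] F [-0.4  0.8  0.4] T [ 0.07  0.02 -0.02] w 0.648 g 0.0 j [ 0.05  0.3  -0.38  1.47  0.11  1.4   0.9 ]
```

Request:
jog_arm(moves=[-0.15,0,0,0,0,-0.15,0.3,-0.25,-0.05,0,0,0,-0.3,0.3,-0.25,-0.05,0,0,0,-0.45,0.3,-0.25,-0.05,0,0,0,-0.45,0.3,-0.25,-0.05,0,0,0,-0.45,0.3,-0.25,-0.05,0,0,0,-0.45,0.3,-0.25,-0.05,0,0,0,-0.45,0.3,-0.25,-0.05,0,0,0,-0.45,0.3])

```text
time: 62.9
position: [0.6842, 0.0925, 0.2371]
tool_rot: [-0.204, 3.135, -0.0]
ft_force: [-0.0, -0.3, -0.7]
grip_width: 0.649
grip_force: 0.0
```

```bash
python3 st.py; python3 - <<'E'
from brd import *
im=snap('wrist','w12');b=boards(im,.020)
for c,_,a in b: print('fix',((c-C)@n).round(4),((c-C)@t).round(4))
cv2.imwrite('pics/w12c.png',cv2.resize(im['pixels'][60:280,170:470,::-1],None,fx=2.66,fy=2.66,interpolation=cv2.INTER_CUBIC))
E
```

```text
t 62.9 pos [0.6842 0.0925 0.2371] fix 0.1216 -0.047 ytool deg 97.43 xtool [-0.992 -0.129] F [-0.  -0.3 -0.7] T [ 0.14 -0.   -0.04] w 0.649 g 0.0 j [ 0.12  0.43 -0.42  1.3   0.17  1.44  1.42]
ctr [0.5763 0.4135] size [58.2 46.5] yaw 9.55
ctr [0.5493 0.1072] size [45.4 15.1] yaw 8.29
ctr [0.557  0.0254] size [50.9 44.1] yaw 6.83
ctr [0.491  0.3945] size [56.4 33.7] yaw 10.48
fix 0.0559 0.2853
fix -0.0103 -0.015
fix -0.0132 -0.0972
fix -0.0311 0.2774
```

View pics/w12c.png

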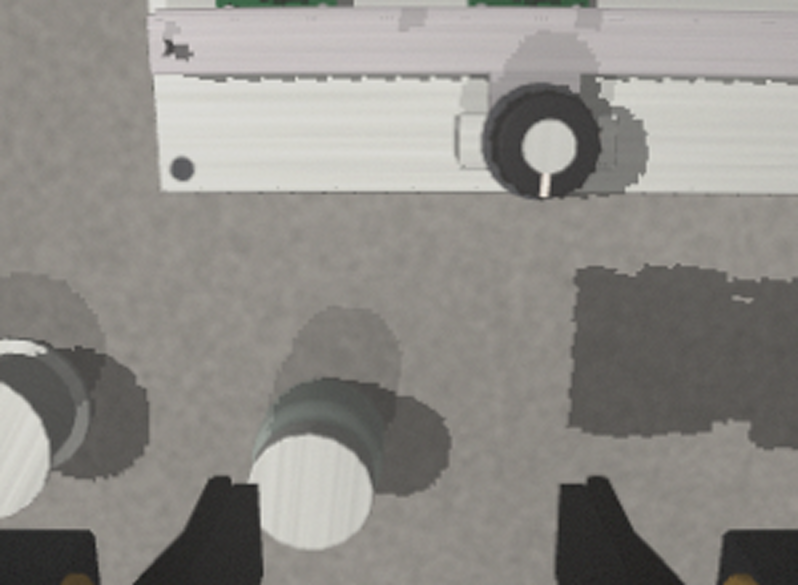

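```bash
python3 -c "
from bench import ctrl
print(ctrl.close_job())"
```

```text
the job is handed in; nothing more can be done
None
```

The changeover is finished and handed in. Both finished boards stand upright in the tray and both new boards are home in nests 1 and 2. The clamp should be hard down with the clutch slipped well over one click; I worked this out from how far the knob turned, as the collar mark was out of view.

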